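# Put a spare cover from the drawer into the clip rack

## Task

Pull the cabinet drawer open by its handle, take out the yellow cover and push it down into the yellow-marked slot of the rack until the spring clips snap over its foot and it stands fully home, then let go. Leave the white cover standing in the drawer and the red cover in its slot, and do not knock over or shove away the other things on the bench.

Things in the scene. Friction and masses are not known exactly. Their poses are not given: they have to be found in the camera images.
- drawer (a joint): How far the cabinet's drawer is open, in m: 0 shut (as at the start), 0.145 at the end stop. It slides level out of the cabinet's front, roughly towards the robot, along -x of drawer_handle, with about 3 N of friction, and stays where it is left. Covers in it come clear of the cabinet's top once it is open 0.13.
- drawer_handle (a point): Middle of the drawer's steel bar handle: a level round bar 10 mm thick, 90 mm long along the point's y, 125 mm above the bench (25 mm below the cabinet's top), its centre line 40 mm in front of the drawer's face (35 mm free gap behind the bar). Moves with the drawer. The drawer front reaches up to 143 mm above the bench.
- cabinet: Grey bench cabinet with one drawer, fixed, 240 mm deep (x), 280 mm wide (y), 150 mm high; its front looks to its -x. Origin: centre of underside. In the drawer stand two covers, one yellow, one white, upright in black holders whose middles lie 110 mm apart across the drawer; which is which varies.
- yellow_cover_center (a point): Centre (50 mm above its foot) of the yellow cover panel, the one to move: 110 mm long (its x), 10 mm thick (its y), 100 mm tall (its z), about 160 g, alike either way round. Grip its flat faces near the middle of the top edge. At the start it stands upright in the drawer, its length along the drawer's slide, its foot 18 mm above the bench.
- yellow_cover: The yellow cover; origin at the middle of its underside. Along its foot runs a round bead 10 mm thick and high; from 10 to 24 mm up a groove narrows it to 5 mm; above that it is a flat 10 mm plate. Its holder guides both ends up to 45 mm above the foot with 1.5 mm play each side, so it may lean a little. Lift it 60 mm to clear the holder, 130 mm to clear the drawer front.
- yellow_cover_foot_a (a point): One end of the underside of the yellow cover's foot, 50 mm from the middle along its -x.
- yellow_cover_foot_b (a point): The other end of the underside of the yellow cover's foot, 50 mm from the middle along its +x.
- yellow_slot_seat (a point): Centre of the floor of the rack's yellow-marked slot (yellow lips and base strip), 12 mm above the bench; the middle of a seated cover's foot rests here. x runs along the slot (the cover's length goes along it), y across, z up. 37 to 55 mm from the middle, two upright guides at each end leave a 14 mm gap for the 10 mm cover, up to 46 mm above this floor.
- yellow_slot: The yellow-marked slot, fixed on the rack; origin 4 mm below its floor. End walls 59 mm from the middle leave 4 mm play at each end of the cover. Lips on guides and walls flare outward up to 62 mm above the floor (mouth 30 mm wide). 24 mm either side of the middle sits a pair of sprung steel rollers 10 mm thick, 6 mm apart, 13 mm above the floor.
- yellow_slot_clip0 (a joint): How far one of the four sprung rollers of the yellow slot is pushed aside, m: 0 at rest, about 0.002 as the bead passes. The foot first rests on the rollers, 14 mm above its seated height; a downward push of about 8 to 16 N spreads them, the foot drops to the floor and they close in the groove above the bead.
- rack: Dark steel rack base 160 x 270 mm, 8 mm thick, fixed, with three slots side by side 85 mm apart, marked yellow, red and white; their order varies. The yellow and white slots are empty. Origin: centre of underside.
- red_slot_seat (a point): The same point of the red-marked slot, which holds the red cover.
- red_cover_center (a point): Centre of the red cover, alike in shape, seated in the red-marked slot; stays there.
- red_cover_foot_a (a point): One end of the underside of the red cover's foot.
- red_cover_foot_b (a point): The other end of the underside of the red cover's foot.
- white_cover_center (a point): Centre of the white cover, alike in shape, standing in the other holder of the drawer; it rides along with the drawer and stays in it.
- spray_can: Spray can, 54 mm across, 170 mm high, standing on the left, beside the cabinet. Origin: underside.
- carton: Cardboard box 90 x 160 x 55 mm behind the rack. Origin: underside.
- carton_small: Grey box 80 x 110 x 50 mm behind the rack. Origin: underside.
- nozzle_holder: Turned steel part, 32 mm across, 70 mm high, standing near the robot's left front. Origin: underside.
- grease_jar: White jar with red cap, 64 mm across, 60 mm high, straight ahead of the robot, between rack and drawer. Origin: underside.
- screwdriver: Screwdriver lying close in front of the robot.
Mind the look-alikes: they are no part of the job. Of the things like the part that bears red_cover_center, leave any that is orange; of the rest the smaller one is meant.

How it is judged:
By the outcome, as a careful person would: the job done as asked, in the order asked, and still so for the second after the job is handed in, with the robot touching nothing.
It also fails if it takes over 58 s, if anything falls off the work surface, if the arm or the gripper's body presses on something with over 40 N, if the wrist force passes 120 N, or if a joint passes its speed limit or range.

## Robot

A 6-joint arm with a two-finger parallel gripper is mounted at the origin on the work surface. World frame = base frame: x ahead of the robot, y to its left, z up, the work surface at z = 0. Lengths are in m, angles in rad, forces in N, time in s.
With the tool pointing down it reaches from about 0.3 to 0.775 m from the base axis. Payload 14.6 kg.
Tool frame: the origin (TCP) lies at the very end of the fingers, on their centre line; the grasp point (between the pads) lies 19 mm behind it (pinch_z is the distance from the TCP to the grasp point, in m); z points along the fingers, y is the direction in which the jaws open and shut (so a half turn about z gives the same grasp; the last joint's range is limited). The gripper opens to 94 mm and grips with 3 to 60 N. Pads are 16 mm wide; open, the fingers measure 119 mm over their backs; the gripper's body (75 mm by 177 mm) begins 78 mm behind the grasp point.
Start: joints at [1.127, 0.3, 1.521, -0, 1.321, -0.067], TCP at [0.202, 0.511, 0.205] pointing down, gripper open.
Joint ranges: [-3.03, 3.03], [-0.79, 2.21], [0.23, 2.52], [-1.04, 4.18], [0, 3.07], [-2.55, 2.55]. Speed limits (rad/s): [2.22, 2.22, 2.57, 3.14, 3.14, 3.14].

## Interface

Orientations are given as [roll, pitch, yaw] about the fixed x, y, z axes, in that order (R = Rz(yaw) Ry(pitch) Rx(roll)).
In Python, from station import get_obs, camera, hand_in, pinch_z gives the robot as it stands.
- The arm moves only by the tool servo_tool, never from a script. Its argument "moves" is a list that holds one entry, the list of rows, each a list of 7 numbers: the turn, a rotation vector about the tool's x, y, z normalised to -1 to 1, where 1 is pi/2 rad, then the shift along the tool's x, y, z normalised to -1 to 1, where 1 is 500 mm, then the closure, from 0 (fully open) to 1 (shut). In form: [[[rx, ry, rz, x, y, z, hand], ...]]. A call has 1 to 12 rows; each row is the pose to reach, as a shift and turn from the pose measured when the call began, along the tool's axes at that moment; what a row does not reach only later rows make up. A row lasts 1/12 s, in which the tool goes at most 41.7 mm and 7.16 degrees, less where a joint would pass 70% of its speed; a pose out of reach is approached as far as the arm can. A call with a number of a shift or a turn outside -1 to 1 is refused whole. A call with a gripper value outside its range is refused whole. The fingers move at their own pace and stop on an object; "squeeze" is the grip in N (left out, the last holds). Time passes only in rows, so rows that repeat a pose let the fingers close. It gives the time, the measured TCP pose, the force and the opening at its end, in the units of the state.
- get_obs(): the state, without advancing time (a new reading comes with each control period).
- camera(name): name is "side" or "top" or "wrist"; returns a dict with "color" (400x640x3 uint8, red, green, blue), "intrinsics" (3x3 intrinsics, pixels), "rvec" (rotation vector, rad) and "tvec" (3), from world to camera coordinates, as OpenCV has them. Camera axes: x right, y down, z forward; pixel columns grow to the right and rows downward; lengths in m; the calibration is good to about 2 mm. A picture is of the moment at which its call begins. There is no depth.
- hand_in(): hands the job in, once; it reports no verdict.
The state is a dict: "time_s": time; "qpos": joint angles; "joint_vel": joint speeds; "tau": joint torques, N m; "ee_pos": TCP position; "eef_rot": TCP orientation; "force": force on the tool from outside, world axes, zero at the start; "moment": the same for the moment, N m; "grip_width": finger opening in m.
Only numpy, scipy, OpenCV 4.12 (cv2) and the standard library are available. Lean on these libraries where they do the work, as an engineer would, in place of code of your own. Each camera call takes 0.05 s, during which the arm holds its last target.

## Working session

There is one attempt and no reset: what is moved stays moved. The work goes in short steps, Python scripts to look and compute and a tool call to move; the robot and the scene stay as the last step left them, time stands still between calls to the robot, and variables do not carry over. Pictures are saved under pics/ and viewed, and the job is handed in when it is done.

Besides the shell and the picture viewer there is one more tool, called after ">>>" as name(argument=value, ...) on one line, values as JSON. servo_tool: Moves the arm, as the interface text tells. Scaled input: -1 to 1 covers 500 mm each way for a shift and pi/2 rad each way for a turn. Its arguments: {"type":"object","properties":{"moves":{"type":"array"},"squeeze":{"type":"number"}},"required":["moves"]}

```bash
mkdir -p pics; ls; python3 - <<'E'
from station import get_obs,camera,pinch_z
import cv2,numpy as np
print(pinch_z if not callable(pinch_z) else pinch_z())
o=get_obs()
for k,v in o.items(): print(k,np.round(v,4))
for n in("side","top","wrist"):
    c=camera(n); np.savez(f"pics/a_{n}.npz",**c); cv2.imwrite(f"pics/a_{n}.png",c["color"][...,::-1])
    R=cv2.Rodrigues(np.array(c["rvec"]))[0]; print(n,np.round(-R.T@np.array(c["tvec"]).ravel(),3),np.round(R[2],2),c["intrinsics"][0][0])
E
```

```text
pics
0.0188
time_s 0.0
qpos [ 1.1274  0.3005  1.5216  0.      1.3207 -0.0666]
joint_vel [ 0.0002 -0.0018  0.0003  0.0004  0.0006 -0.0016]
tau [ 2.40000e-03 -5.31792e+01 -3.52739e+01  7.10000e-02  2.43000e-02
 -1.00000e-04]
ee_pos [0.2022 0.5111 0.2049]
eef_rot [-3.1403e+00 -1.0000e-04  2.7648e+00]
force [0.147  0.4816 0.1257]
moment [0.0399 0.0952 0.0091]
grip_width 0.094
side [0.814 0.452 1.012] [-0.23 -0.41 -0.88] 394.9426183035125
top [0.343 0.033 1.246] [ 0.17  0.01 -0.99] 365.3430754479153
wrist [0.141 0.535 0.384] [ 0.21 -0.08 -0.97] 325.1785892229742
```

View pics/a_side.png

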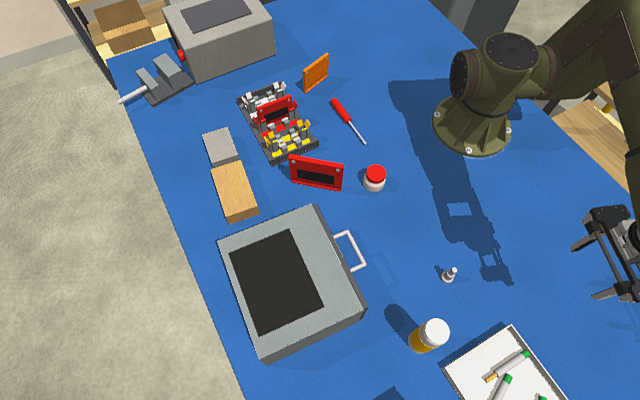

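View pics/a_top.png

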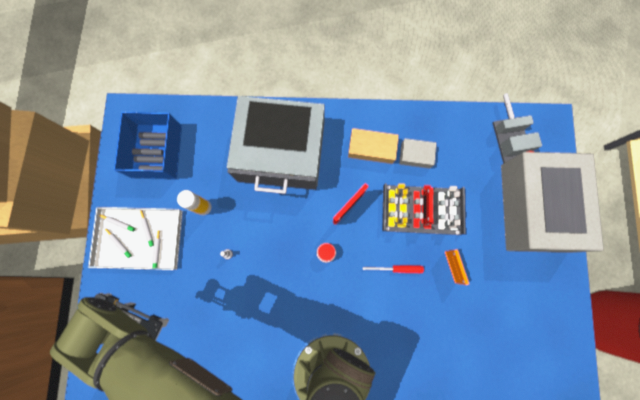

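View pics/a_wrist.png

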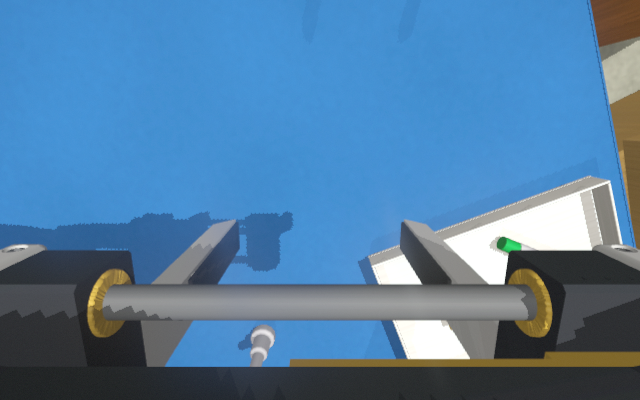

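```bash
cat > h.py <<'E'
import numpy as np,cv2
def load(n,p="a"): return dict(np.load(f"pics/{p}_{n}.npz"))
def ray(c,u,v):
    R=cv2.Rodrigues(c["rvec"])[0];t=np.ravel(c["tvec"])
    d=R.T@np.linalg.inv(c["intrinsics"])@np.array([u,v,1.]);return -R.T@t,d/np.linalg.norm(d)
def onz(c,u,v,z):
    o,d=ray(c,u,v);return o+d*(z-o[2])/d[2]
def tri(c1,p1,c2,p2):
    o1,d1=ray(c1,*p1);o2,d2=ray(c2,*p2)
    s=np.linalg.lstsq(np.c_[d1,-d2],o2-o1,rcond=None)[0]
    a=o1+d1*s[0];b=o2+d2*s[1];return (a+b)/2,np.linalg.norm(a-b)
def proj(c,X):
    return cv2.projectPoints(np.atleast_2d(np.float64(X)),c["rvec"],c["tvec"],c["intrinsics"],None)[0][:,0]
def crop(c,x0,y0,x1,y1,s,name):
    im=cv2.resize(c["color"][y0:y1,x0:x1,::-1],None,fx=s,fy=s,interpolation=cv2.INTER_CUBIC);cv2.imwrite(f"pics/{name}.png",im)
E
python3 - <<'E'
from h import *
t=load("top");s=load("side")
crop(t,325,170,485,260,5,"t_rack");crop(s,225,70,355,200,4.6,"s_rack")
crop(t,220,90,340,200,5,"t_cab");crop(s,210,195,380,365,3.5,"s_cab")
E
```

```text
(no output)
```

View pics/t_rack.png

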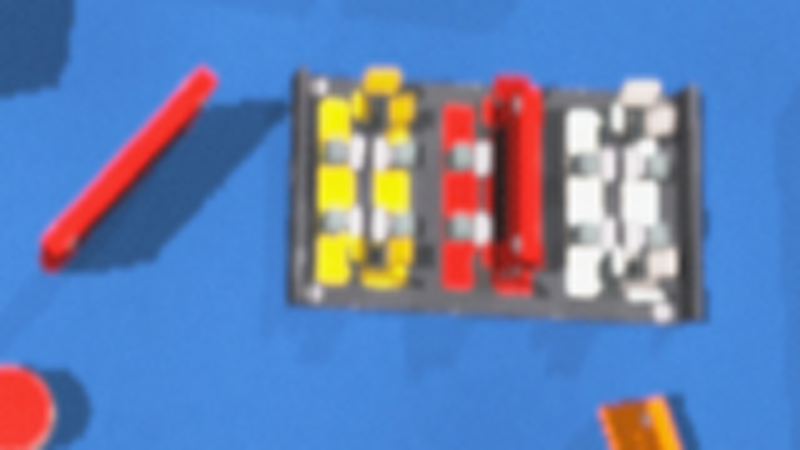

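View pics/s_rack.png

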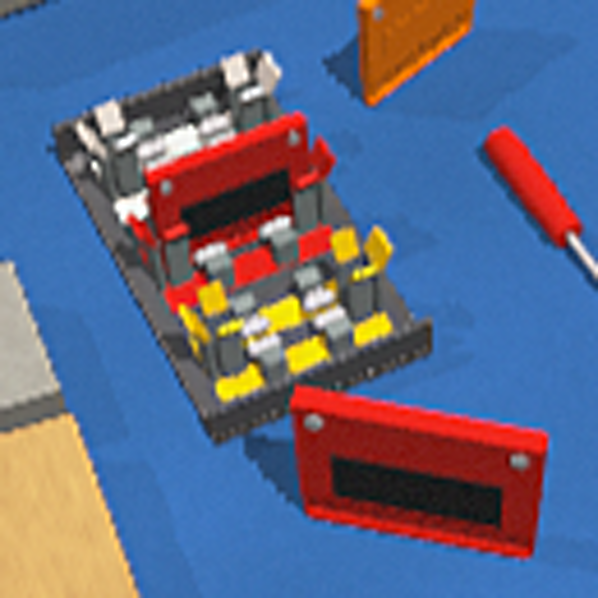

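View pics/t_cab.png

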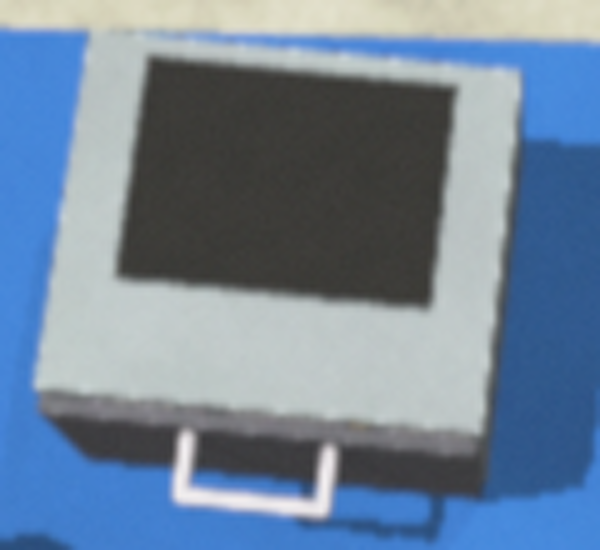

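View pics/s_cab.png

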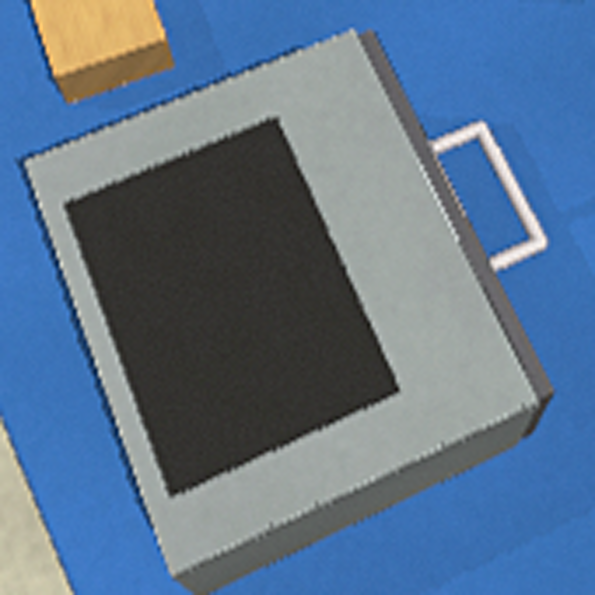

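```bash
python3 - <<'E'
from h import *
t=load("top");s=load("side")
def T(x,y): return ((x+.5)/5-.5+220,(y+.5)/5-.5+90)
def S(x,y): return ((x+.5)/3.5-.5+210,(y+.5)/3.5-.5+195)
print("handle")
for a,b in(((178,499),(543,243)),((325,513),(487,128))):
    print(onz(t,*T(*a),.125).round(4),onz(s,*S(*b),.125).round(4),tri(t,T(*a),s,S(*b)))
print("cab top corners BL,BR,FR,FL")
for a,b in (((90,30),(178,578)),((520,72),(22,160)),((478,433),(352,30)),((36,388),(538,405))):
    print(onz(t,*T(*a),.15).round(4),onz(s,*S(*b),.15).round(4))
for n,c,box in(("top",t,(375,170,485,260)),("side",s,(225,70,330,165))):
    x0,y0,x1,y1=box;im=cv2.resize(c["color"][y0:y1,x0:x1],None,fx=5,fy=5,interpolation=cv2.INTER_CUBIC)
    h=cv2.cvtColor(im,cv2.COLOR_RGB2HSV);m=cv2.inRange(h,(20,150,110),(35,255,255))
    k,l,st,ce=cv2.connectedComponentsWithStats(m)
    for i in range(1,k):
        if st[i,4]>80:
            p=(ce[i]+.5)/5-.5+np.array([x0,y0]);print(n,st[i],p.round(1),onz(c,*p,.012).round(4),onz(c,*p,.07).round(4))
E
```

```text
handle
[0.574  0.2574 0.125 ] [0.5773 0.2572 0.125 ] (array([0.57553884, 0.25724575, 0.12135315]), np.float64(0.0023289396837760934))
[0.5674 0.1648 0.125 ] [0.5674 0.1687 0.125 ] (array([0.56722001, 0.1662881 , 0.12084562]), np.float64(0.0028419696629493753))
cab top corners BL,BR,FR,FL
[0.8749 0.3267 0.15  ] [0.8747 0.3304 0.15  ]
[0.8528 0.0498 0.15  ] [0.8565 0.0475 0.15  ]
[0.615  0.0696 0.15  ] [0.6189 0.0682 0.15  ]
[0.6369 0.3446 0.15  ] [0.6411 0.3479 0.15  ]
top [  68   73   96   69 3116] [398.  191.3] [ 0.6028 -0.2125  0.012 ] [ 0.5906 -0.2009  0.07  ]
top [  67  165   37   45 1394] [391.4 206.8] [ 0.5481 -0.1896  0.012 ] [ 0.5384 -0.1791  0.07  ]
top [ 125  169   33   41 1113] [402.9 207.3] [ 0.5473 -0.2288  0.012 ] [ 0.5377 -0.2165  0.07  ]
top [  67  235   49   48 1765] [392.1 220.9] [ 0.4995 -0.1917  0.012 ] [ 0.4922 -0.1811  0.07  ]
top [ 111  239   52   47 1383] [402.9 222.6] [ 0.4947 -0.2282  0.012 ] [ 0.4875 -0.2159  0.07  ]
top [403 406  20  44 309] [457.1 255.2] [ 0.3897 -0.4079  0.012 ] [ 0.3875 -0.3872  0.07  ]
side [360 248  30  38 836] [299.5 122.8] [ 0.482 -
[... 196 characters left out ...]
 0.012 ] [ 0.5235 -0.1942  0.07  ]
side [216 305  31  38 827] [270.8 134.5] [ 0.5814 -0.2625  0.012 ] [ 0.5949 -0.2211  0.07  ]
side [ 282  321   61   44 1273] [286.5 137.9] [ 0.5445 -0.2274  0.012 ] [ 0.5602 -0.188   0.07  ]
side [195 332  33  56 783] [266.8 141. ] [ 0.6029 -0.2465  0.012 ] [ 0.6152 -0.2059  0.07  ]
side [385 339  41  37 901] [305.4 141. ] [ 0.4986 -0.1889  0.012 ] [ 0.5169 -0.1517  0.07  ]
side [236 348  27  18 285] [274.5 140.9] [ 0.582  -0.2353  0.012 ] [ 0.5955 -0.1954  0.07  ]
side [ 311  365   48   41 1241] [291.2 146.4] [ 0.5462 -0.192   0.012 ] [ 0.5617 -0.1546  0.07  ]
side [ 235  394   53   43 1208] [276.8 152.8] [ 0.5953 -0.1923  0.012 ] [ 0.608  -0.1549  0.07  ]
```

```bash
cat > g.py <<'E'
import numpy as np,sys
from scipy.spatial.transform import Rotation as Ro
from station import get_obs
def go(x,y,z,yaw):
    o=get_obs();R0=Ro.from_euler("xyz",o["eef_rot"]);R1=Ro.from_euler("xyz",[np.pi,0,yaw])
    d=R0.inv().apply(np.array([x,y,z])-o["ee_pos"]);r=(R0.inv()*R1).as_rotvec()
    print("t",round(o["time_s"],2),"p",np.round(o["ee_pos"],4),"rpy",np.round(o["eef_rot"],4),"q",np.round(o["qpos"],2),"F",np.round(o["force"],1),"w",round(o["grip_width"],4))
    print("mm",(d*1000).round(1),"NORM",np.round(np.r_[r/(np.pi/2),d/.5],4))
if __name__=="__main__": go(*map(float,sys.argv[1:]))
E
python3 g.py .571 .211 .215 1.4917
```

```text
t 0.15 p [0.2023 0.5112 0.205 ] rpy [-3.1408 -0.      2.7648] q [ 1.13  0.3   1.52 -0.    1.32 -0.07] F [-0.5 -0.2 -1. ] w 0.094
mm [-453.3 -143.5   -9.8] NORM [-5.000e-04  3.000e-04  8.105e-01 -9.066e-01 -2.870e-01 -1.970e-02]
```

>>> servo_tool(moves=[[[0,0,0.81,-0.907,-0.287,-0.02,0.66],[0,0,0.81,-0.907,-0.287,-0.02,0.66],[0,0,0.81,-0.907,-0.287,-0.02,0.66],[0,0,0.81,-0.907,-0.287,-0.02,0.66],[0,0,0.81,-0.907,-0.287,-0.02,0.66],[0,0,0.81,-0.907,-0.287,-0.02,0.66],[0,0,0.81,-0.907,-0.287,-0.02,0.66],[0,0,0.81,-0.907,-0.287,-0.02,0.66],[0,0,0.81,-0.907,-0.287,-0.02,0.66],[0,0,0.81,-0.907,-0.287,-0.02,0.66],[0,0,0.81,-0.907,-0.287,-0.02,0.66],[0,0,0.81,-0.907,-0.287,-0.02,0.66]]], squeeze=30)

```text
time_s: 1.15
ee_pos: [0.5739, 0.2074, 0.2146]
eef_rot: [-3.141, 0.001, 1.487]
force: [-0.3, -0.4, 0.2]
grip_width: 0.032
```

```bash
python3 g.py .571 .211 .106 1.4917; python3 - <<'E'
from station import camera
import cv2,numpy as np
for n in("wrist","top","side"):
    c=camera(n); np.savez(f"pics/b_{n}.npz",**c); cv2.imwrite(f"pics/b_{n}.png",c["color"][...,::-1])
E
```

```text
t 1.15 p [0.5739 0.2074 0.2146] rpy [-3.1411e+00  1.5000e-03  1.4873e+00] q [ 0.29  0.43  1.32 -0.    1.39  0.37] F [-0.3 -0.4  0.2] w 0.032
mm [  3.5  -3.1 108.6] NORM [-0.0003  0.001  -0.0028  0.007  -0.0063  0.2171]
```

View pics/b_wrist.png

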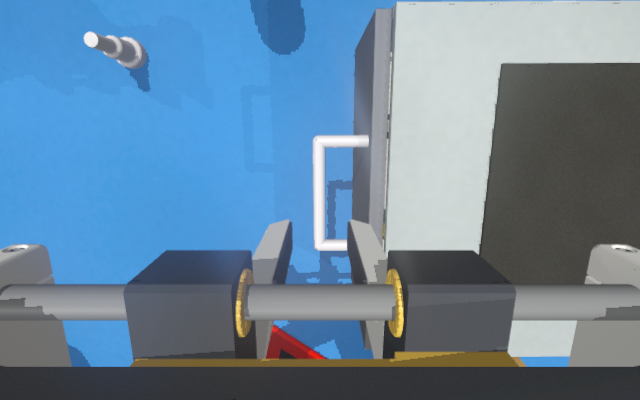

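View pics/b_side.png

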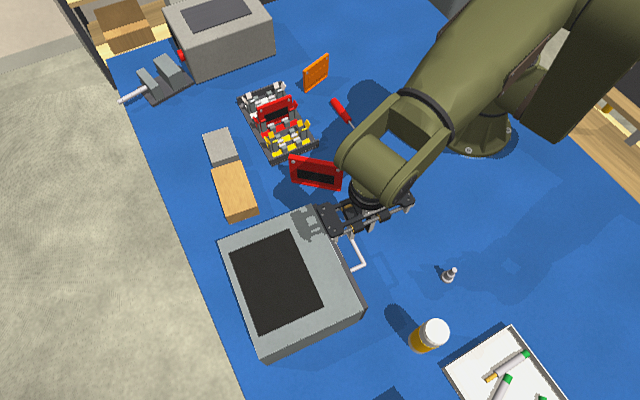

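```bash
python3 - <<'E'
from h import *
w=load("wrist","b")
for p in((319.5,140),(319.5,245)): print(onz(w,*p,.125))
print(proj(w,[[.571,.211,.125]]), onz(w,390,5,.15),onz(w,385,235,.15))
E
```

```text
[0.57835624 0.25596209 0.125     ]
[0.5708373  0.16518118 0.125     ]
[[315.22236207 194.3328618 ]] [0.63334207 0.34331708 0.15      ] [0.62394042 0.17929978 0.15      ]
```

>>> servo_tool(moves=[[[0,0,0,0.007,-0.002,0.04,0.66],[0,0,0,0.007,-0.002,0.08,0.66],[0,0,0,0.007,-0.002,0.12,0.66],[0,0,0,0.007,-0.002,0.16,0.66],[0,0,0,0.007,-0.002,0.2,0.66],[0,0,0,0.007,-0.002,0.216,0.66],[0,0,0,0.007,-0.002,0.216,0.66],[0,0,0,0.007,-0.002,0.216,0.95],[0,0,0,0.007,-0.002,0.216,0.95],[0,0,0,0.007,-0.002,0.216,0.95],[0,0,0,0.007,-0.002,0.216,0.95]]])

```text
time_s: 2.22
ee_pos: [0.5714, 0.2137, 0.1077]
eef_rot: [3.141, 0.0, 1.491]
force: [-1.5, 1.3, 5.8]
grip_width: 0.0087
```

```bash
python3 g.py .4285 .2225 .106 1.4917
```

```text
t 2.22 p [0.5714 0.2137 0.1077] rpy [3.1406e+00 2.0000e-04 1.4905e+00] q [ 0.3   0.52  1.44 -0.    1.17  0.38] F [-1.5  1.3  5.8] w 0.0087
mm [  -2.7 -143.1    1.5] NORM [ 6.000e-04  1.000e-04 -7.000e-04 -5.500e-03 -2.863e-01  3.100e-03]
```

>>> servo_tool(moves=[[[0,0,0,0,-0.02,0,0.95],[0,0,0,0,-0.05,0,0.95],[0,0,0,0,-0.09,0,0.95],[0,0,0,0,-0.13,0,0.95],[0,0,0,0,-0.17,0,0.95],[0,0,0,0,-0.21,0,0.95],[0,0,0,0,-0.24,0,0.95],[0,0,0,0,-0.265,0,0.95],[0,0,0,0,-0.28,0,0.95],[0,0,0,0,-0.285,0,0.95],[0,0,0,0,-0.285,0,0.95],[0,0,0,0,-0.285,0,0.95]]])

```text
time_s: 3.22
ee_pos: [0.4293, 0.225, 0.1077]
eef_rot: [3.141, 0.001, 1.49]
force: [-3.0, -3.3, 0.7]
grip_width: 0.0088
```

```bash
python3 g.py .4285 .2225 .26 1.4917;  python3 - <<'E'
from station import camera
import cv2,numpy as np
for n in("wrist","side"):
    c=camera(n); np.savez(f"pics/c_{n}.npz",**c); cv2.imwrite(f"pics/c_{n}.png",c["color"][...,::-1])
E
```

```text
t 3.22 p [0.4293 0.225  0.1077] rpy [3.1413e+00 6.0000e-04 1.4904e+00] q [ 0.41  0.27  1.81 -0.    1.07  0.49] F [-3.  -3.3  0.7] w 0.0088
mm [  -2.6   -0.6 -152.3] NORM [ 2.000e-04  4.000e-04 -8.000e-04 -5.300e-03 -1.200e-03 -3.047e-01]
```

View pics/c_side.png

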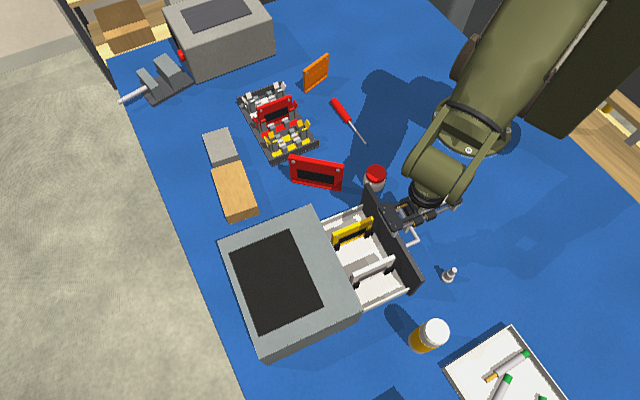

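View pics/c_wrist.png

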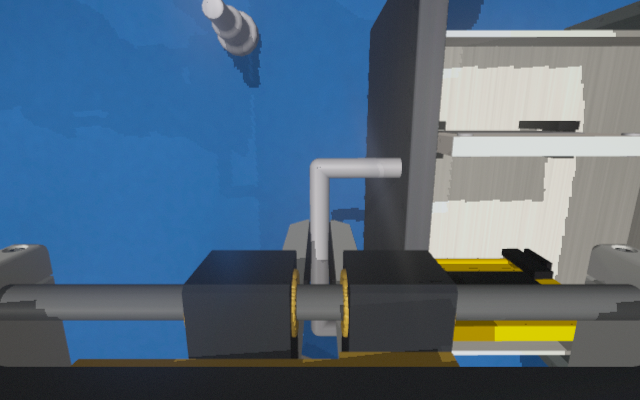

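>>> servo_tool(moves=[[[0,0,0,0,0,0,0.66],[0,0,0,0,0,0,0.66],[0,0,0,0,0,0,0.66],[0,0,0,0,0,-0.05,0.66],[0,0,0,0,0,-0.12,0.66],[0,0,0,0,0,-0.2,0.66],[0,0,0,0,0,-0.28,0.66],[0,0,0,0,0,-0.3,0.66],[0,0,0,0,0,-0.3,0.66]]])

```text
time_s: 4.07
ee_pos: [0.4304, 0.2256, 0.2608]
eef_rot: [3.136, -0.003, 1.49]
force: [0.5, 0.2, -0.3]
grip_width: 0.0319
```

```bash
python3 g.py .45 .05 .26 3.0617;  python3 - <<'E'
from station import camera
import cv2,numpy as np
from h import *
for n in("wrist","side","top"):
    c=camera(n); np.savez(f"pics/d_{n}.npz",**c); cv2.imwrite(f"pics/d_{n}.png",c["color"][...,::-1])
crop(load("top","d"),220,130,340,250,5,"d_t");crop(load("side","d"),310,180,440,310,4.5,"d_s")
E
```

```text
t 4.07 p [0.4304 0.2256 0.2608] rpy [ 3.1359e+00 -2.5000e-03  1.4904e+00] q [ 0.41  0.11  1.62 -0.    1.41  0.49] F [ 0.5  0.2 -0.3] w 0.0319
mm [-173.5   33.6    0.6] NORM [ 0.0041  0.0016 -1.0003 -0.347   0.0672  0.0011]
```

View pics/d_t.png

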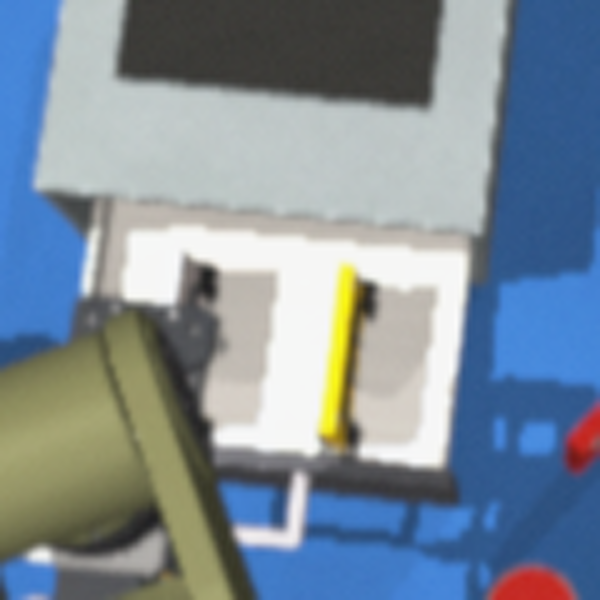

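View pics/d_s.png

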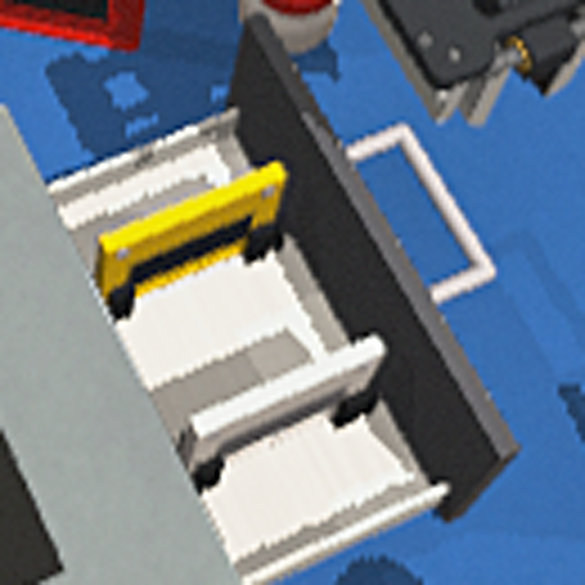

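View pics/d_wrist.png

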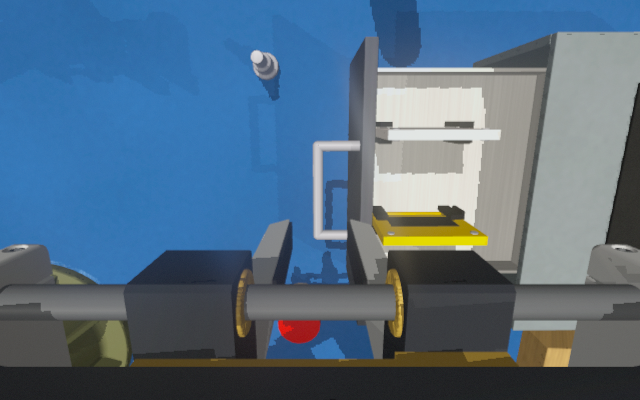

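```bash
python3 - <<'E'
from h import *
t=load("top","d");s=load("side","d");w=load("wrist","d")
T=lambda x,y:((x+.5)/5-.5+220,(y+.5)/5-.5+130)
S=lambda x,y:((x+.5)/4.5-.5+310,(y+.5)/4.5-.5+180)
for a,b,c in(((348,266),(102,243),(486,240)),((330,436),(283,169),(384,240))):
    print(onz(t,*T(*a),.118),onz(s,*S(*b),.118),onz(w,*c,.118),tri(t,T(*a),s,S(*b)))
# precise mask in top for bright top face
for n,c,lo in(("t",t,(22,180,150)),("w",w,(22,180,150))):
    m=cv2.inRange(cv2.cvtColor(c["color"],cv2.COLOR_RGB2HSV),lo,(35,255,255))
    k,l,st,ce=cv2.connectedComponentsWithStats(m)
    for i in range(1,k):
        if st[i,4]>40: print(n,st[i],ce[i].round(1),onz(c,*ce[i],.118).round(4))
E
```

```text
[0.59945407 0.15234879 0.118     ] [0.60392929 0.15246321 0.118     ] [0.60174096 0.15385014 0.118     ] (array([0.60169894, 0.15183137, 0.11277489]), np.float64(0.002993559597820295))
[0.49074044 0.15903791 0.118     ] [0.494389   0.16262412 0.118     ] [0.49467811 0.16266685 0.118     ] (array([0.49167988, 0.16000051, 0.11019564]), np.float64(0.00025267972073318555))
t [285 184   6  34  93] [287.5 200.6] [0.5421 0.1553 0.118 ]
t [398 185   9  13  44] [403.1 190. ] [ 0.5852 -0.2076  0.118 ]
t [389 189   9   9  46] [392.4 192.9] [ 0.5749 -0.1739  0.118 ]
t [389 218   9   8  51] [392.1 220.9] [ 0.4862 -0.1724  0.118 ]
t [398 218   9   9  44] [403.1 222.5] [ 0.482  -0.2063  0.118 ]
w [391 212  51   4 176] [418.5 213.4] [0.5312 0.1888 0.118 ]
w [ 377  220  111   25 1706] [436.6 235.6] [0.5498 0.163  0.118 ]
```

```bash
python3 g.py .547 .157 .24 3.0617
```

```text
t 4.22 p [0.429  0.2249 0.2561] rpy [-3.1401e+00  1.5000e-03  1.4903e+00] q [ 0.41  0.12  1.62 -0.    1.4   0.49] F [ 0.5 -0.4 -0.4] w 0.0317
mm [-58.2 123.1  16. ] NORM [-0.0015 -0.     -1.0004 -0.1164  0.2462  0.0319]
```

>>> servo_tool(moves=[[[0,0,-1,-0.05,0.1,0.01,0.47],[0,0,-1,-0.116,0.246,0.032,0.47],[0,0,-1,-0.116,0.246,0.032,0.47],[0,0,-1,-0.116,0.246,0.032,0.47],[0,0,-1,-0.116,0.246,0.032,0.47],[0,0,-1,-0.116,0.246,0.032,0.47],[0,0,-1,-0.116,0.246,0.032,0.47],[0,0,-1,-0.116,0.246,0.032,0.47],[0,0,-1,-0.116,0.246,0.032,0.47],[0,0,-1,-0.116,0.246,0.032,0.47],[0,0,-1,-0.116,0.246,0.032,0.47],[0,0,-1,-0.116,0.246,0.032,0.47]]])

```text
time_s: 5.22
ee_pos: [0.5464, 0.1571, 0.2377]
eef_rot: [-3.139, -0.004, 2.991]
force: [-0.4, -0.1, -0.4]
grip_width: 0.05
```

```bash
python3 g.py .547 .157 .088 3.0617;  python3 - <<'E'
from station import camera
import cv2,numpy as np
from h import *
for n in("wrist",):
    c=camera(n); np.savez(f"pics/e_{n}.npz",**c); cv2.imwrite(f"pics/e_{n}.png",c["color"][...,::-1])
    m=cv2.inRange(cv2.cvtColor(c["color"],cv2.COLOR_RGB2HSV),(22,150,100),(35,255,255))
    k,l,st,ce=cv2.connectedComponentsWithStats(m)
    for i in range(1,k):
        if st[i,4]>40: print(n,st[i],ce[i].round(1),onz(c,*ce[i],.118).round(4))
E
```

```text
t 5.22 p [0.5464 0.1571 0.2377] rpy [-3.1391 -0.0044  2.9905] q [ 0.22  0.32  1.42 -0.    1.41 -1.2 ] F [-0.4 -0.1 -0.4] w 0.05
mm [ -1.3   0.3 149.7] NORM [-0.0015 -0.0029 -0.0453 -0.0025  0.0007  0.2995]
wrist [ 552   97   88   60 3466] [593.4 125.5] [0.5236 0.4089 0.118 ]
wrist [ 311  133   18  115 1156] [319.9 189.3] [0.5447 0.1575 0.118 ]
wrist [ 33 166  16  25 191] [ 40.9 178.2] [ 0.4954 -0.0981  0.118 ]
wrist [ 11 189  31  56 377] [ 27.7 216.5] [ 0.5292 -0.1232  0.118 ]
wrist [ 45 203  15  25 221] [ 51.8 214.6] [ 0.5309 -0.0998  0.118 ]
wrist [ 58 238  12  21 131] [ 64.  248.4] [ 0.5658 -0.0993  0.118 ]
wrist [439 294   7  30  80] [442.8 308.8] [0.6871 0.2633 0.118 ]
```

View pics/e_wrist.png

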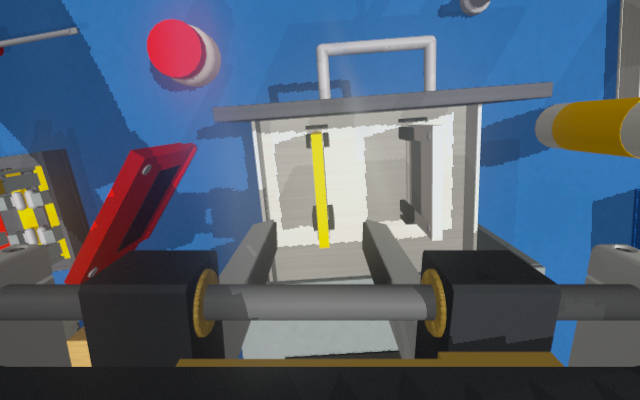

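>>> servo_tool(moves=[[[0,0,-0.045,-0.002,0.001,0.03,0.47],[0,0,-0.045,-0.002,0.001,0.09,0.47],[0,0,-0.045,-0.002,0.001,0.15,0.47],[0,0,-0.045,-0.002,0.001,0.2,0.47],[0,0,-0.045,-0.002,0.001,0.25,0.47],[0,0,-0.045,-0.002,0.001,0.285,0.47],[0,0,-0.045,-0.002,0.001,0.3,0.47],[0,0,-0.045,-0.002,0.001,0.3,0.47],[0,0,-0.045,-0.002,0.001,0.3,0.47]]])

```text
time_s: 6.02
ee_pos: [0.5468, 0.1572, 0.0878]
eef_rot: [-3.139, -0.005, 3.07]
force: [0.6, 0.5, -0.1]
grip_width: 0.0497
```

```bash
python3 g.py .547 .157 .088 3.0617;  python3 - <<'E'
from station import camera
import cv2,numpy as np
from h import *
for n in("wrist","side"):
    c=camera(n); np.savez(f"pics/f_{n}.npz",**c); cv2.imwrite(f"pics/f_{n}.png",c["color"][...,::-1])
E
```

```text
t 6.02 p [0.5468 0.1572 0.0878] rpy [-3.1392 -0.0051  3.0697] q [ 0.22  0.47  1.58 -0.    1.1  -1.28] F [ 0.6  0.5 -0.1] w 0.0497
mm [-0.2 -0.2 -0.2] NORM [-0.0015 -0.0032  0.0051 -0.0005 -0.0003 -0.0004]
```

View pics/f_wrist.png

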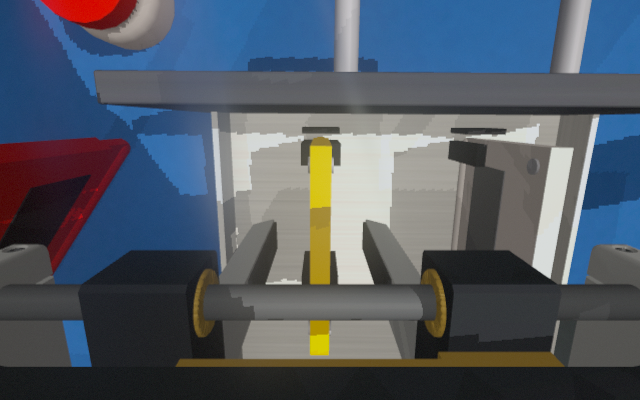

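>>> servo_tool(moves=[[[0,-0.003,0.003,0,0,0,0.47],[0,-0.003,0.003,0,0,0,1],[0,-0.003,0.003,0,0,0,1],[0,-0.003,0.003,0,0,0,1],[0,-0.003,0.003,0,0,0,1],[0,-0.003,0.003,0,0,0,1],[0,-0.003,0.003,0,0,0,1],[0,-0.003,0.003,0,0,-0.01,1]]], squeeze=40)

```text
time_s: 6.78
ee_pos: [0.5468, 0.1572, 0.0931]
eef_rot: [-3.139, 0.0, 3.066]
force: [-0.7, -0.1, -0.8]
grip_width: 0.0099
```

```bash
python3 g.py .547 .157 .26 3.0617
```

```text
t 6.78 p [0.5468 0.1572 0.0931] rpy [-3.1393  0.      3.0656] q [ 0.22  0.46  1.58 -0.    1.1  -1.28] F [-0.7 -0.1 -0.8] w 0.0099
mm [  -0.2   -0.6 -166.9] NORM [-0.0015  0.      0.0025 -0.0004 -0.0011 -0.3338]
```

>>> servo_tool(moves=[[[0,0,0,0,0,-0.03,1],[0,0,0,0,0,-0.07,1],[0,0,0,0,0,-0.12,1],[0,0,0,0,0,-0.18,1],[0,0,0,0,0,-0.24,1],[0,0,0,0,0,-0.3,1],[0,0,0,0,0,-0.35,1],[0,0,0,0,0,-0.38,1],[0,0,0,0,0,-0.38,1]]])

```text
time_s: 7.53
ee_pos: [0.5476, 0.1578, 0.2868]
eef_rot: [-3.141, 0.005, 3.066]
force: [0.2, -0.7, -1.2]
grip_width: 0.0098
```

```bash
python3 g.py .42 -.21 .28 3.1;  python3 - <<'E'
from station import camera
import cv2,numpy as np
from h import *
for n in("wrist","side","top"):
    c=camera(n); np.savez(f"pics/g_{n}.npz",**c); cv2.imwrite(f"pics/g_{n}.png",c["color"][...,::-1])
E
```

```text
t 7.53 p [0.5476 0.1578 0.2868] rpy [-3.1409  0.0052  3.0656] q [ 0.22  0.3   1.34 -0.    1.5  -1.28] F [ 0.2 -0.7 -1.2] w 0.0098
mm [  99.3 -376.4    6.5] NORM [-5.000e-04  3.300e-03 -2.190e-02  1.986e-01 -7.528e-01  1.310e-02]
```

View pics/g_side.png

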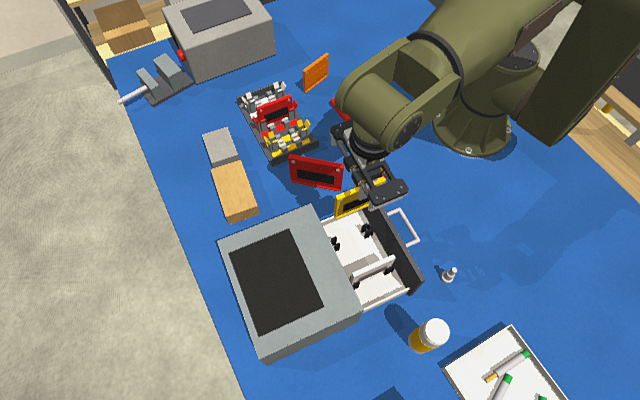

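View pics/g_wrist.png

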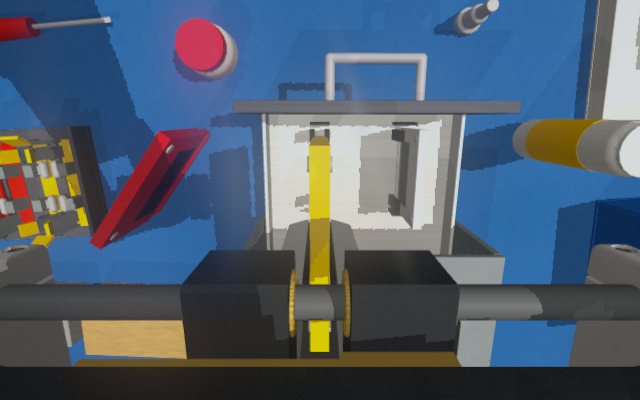

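```bash
python3 g.py .57 -.12 .285 3.1
```

```text
t 7.68 p [0.5465 0.1575 0.2817] rpy [-3.1387e+00 -1.7000e-03  3.0655e+00] q [ 0.22  0.3   1.35 -0.    1.5  -1.28] F [ 0.7  0.4 -1.2] w 0.01
mm [ -44.5 -274.9   -2.6] NORM [-0.0018 -0.0011 -0.0219 -0.0891 -0.5499 -0.0051]
```

>>> servo_tool(moves=[[[0,0,-0.01,-0.02,-0.03,-0.01,1],[0,0,-0.02,-0.04,-0.09,-0.01,1],[0,0,-0.022,-0.06,-0.16,-0.01,1],[0,0,-0.022,-0.089,-0.23,-0.01,1],[0,0,-0.022,-0.089,-0.3,-0.01,1],[0,0,-0.022,-0.089,-0.37,-0.01,1],[0,0,-0.022,-0.089,-0.44,-0.01,1],[0,0,-0.022,-0.089,-0.5,-0.01,1],[0,0,-0.022,-0.089,-0.54,-0.01,1],[0,0,-0.022,-0.089,-0.55,-0.01,1],[0,0,-0.022,-0.089,-0.55,-0.01,1],[0,0,-0.022,-0.089,-0.55,-0.01,1]]])

```text
time_s: 8.68
ee_pos: [0.5699, -0.1194, 0.2864]
eef_rot: [-3.139, -0.003, 3.1]
force: [0.2, -0.1, -1.6]
grip_width: 0.0095
```

```bash
python3 g.py .5465 -.21 .285 3.1;  python3 - <<'E'
from station import camera
import cv2,numpy as np
from h import *
for n in("wrist","side","top"):
    c=camera(n); np.savez(f"pics/i_{n}.npz",**c); cv2.imwrite(f"pics/i_{n}.png",c["color"][...,::-1])
crop(load("wrist","i"),60,60,320,255,3,"i_w")
E
```

```text
t 8.68 p [ 0.5699 -0.1194  0.2864] rpy [-3.1394 -0.0033  3.1001] q [-0.27  0.33  1.3  -0.    1.52 -1.8 ] F [ 0.2 -0.1 -1.6] w 0.0095
mm [ 19.6 -91.5   1.7] NORM [-1.400e-03 -2.100e-03  1.000e-04  3.910e-02 -1.831e-01  3.400e-03]
```

View pics/i_wrist.png

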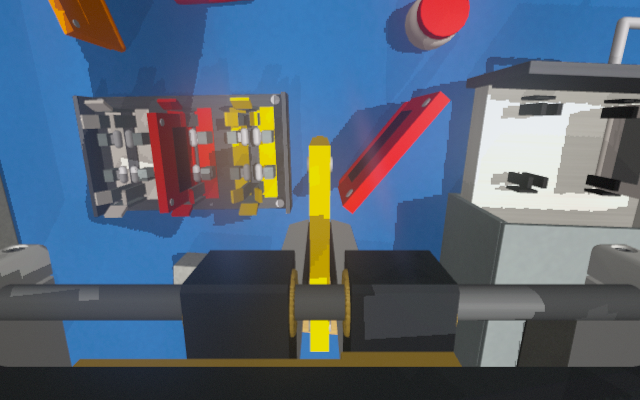

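View pics/i_w.png

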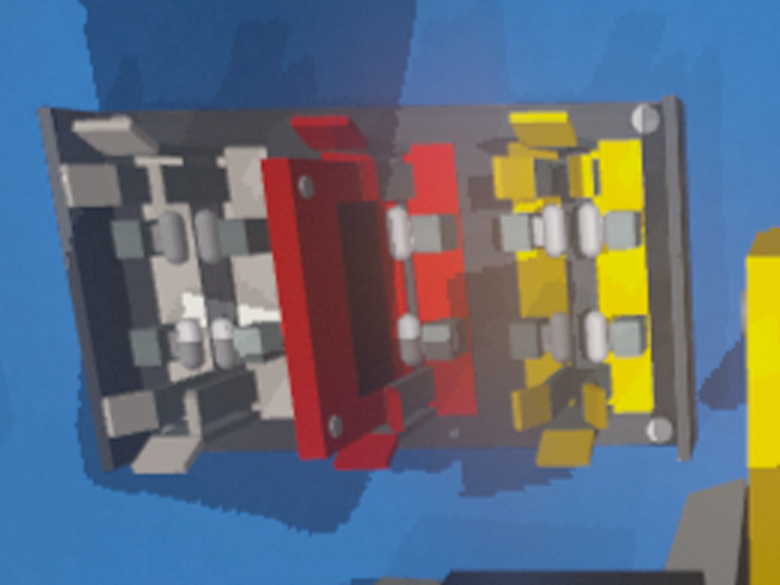

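View pics/i_side.png

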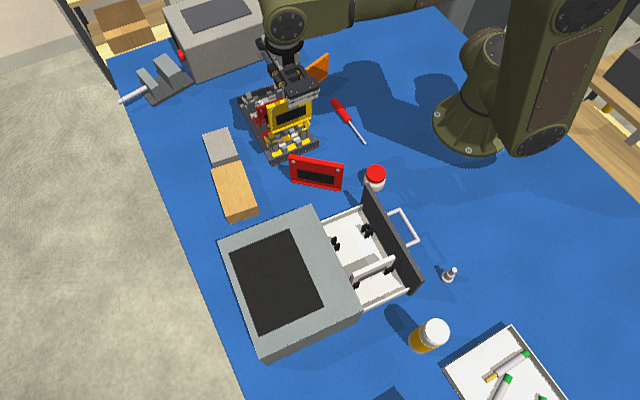

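```bash
python3 - <<'E'
from h import *
w=load("wrist","i");t=load("top");s=load("side")
W=lambda x,y:((x+.5)/3-.5+60,(y+.5)/3-.5+60)
P={k:onz(w,*W(*k),.026) for k in((553,230),(590,229),(561,336),(597,335))}
for k,v in P.items(): print(k,v.round(4))
v=list(P.values());print("mid",np.mean(v,0).round(4)); a=(v[0]+v[1])/2;b=(v[2]+v[3])/2;print("pairs",a,b,np.linalg.norm(a-b),"yaw",np.arctan2(*(b-a)[[1,0]]), np.linalg.norm(v[0]-v[1]))
print("strip R", [onz(w,*W(*k),.012).round(4) for k in((598,140),(641,140),(612,412),(653,412))])
print("corner bolts",[onz(w,*W(*k),.01).round(4) for k in((645,117),(659,430))])
print("lips end", [onz(w,*W(*k),.074).round(4) for k in((510,113),(566,113),(537,466),(590,466))])
# right flange top edge
print("flange",[onz(w,*W(*k),.02).round(4) for k in((671,97),(686,458))])
# top image rollers
crop(t,380,175,420,245,8,"tt")
E
```

```text
(553, 230) [ 0.5219 -0.2182  0.026 ]
(590, 229) [ 0.5222 -0.2018  0.026 ]
(561, 336) [ 0.5694 -0.219   0.026 ]
(597, 335) [ 0.5696 -0.2026  0.026 ]
mid [ 0.5458 -0.2104  0.026 ]
pairs [ 0.52204933 -0.21000923  0.026     ] [ 0.56952481 -0.21080513  0.026     ] 0.04748214977786716 yaw -0.016762862956595 0.01644767196053638
strip R [array([ 0.4836, -0.1976,  0.012 ]), array([ 0.4844, -0.1783,  0.012 ]), array([ 0.609 , -0.2013,  0.012 ]), array([ 0.6098, -0.1817,  0.012 ])]
corner bolts [array([ 0.4745, -0.1761,  0.01  ]), array([ 0.6193, -0.1797,  0.01  ])]
lips end [array([ 0.4752, -0.2196,  0.074 ]), array([ 0.476, -0.198,  0.074]), array([ 0.6166, -0.2228,  0.074 ]), array([ 0.6175, -0.2007,  0.074 ])]
flange [array([ 0.4672, -0.1628,  0.02  ]), array([ 0.6309, -0.1665,  0.02  ])]
```

View pics/tt.png

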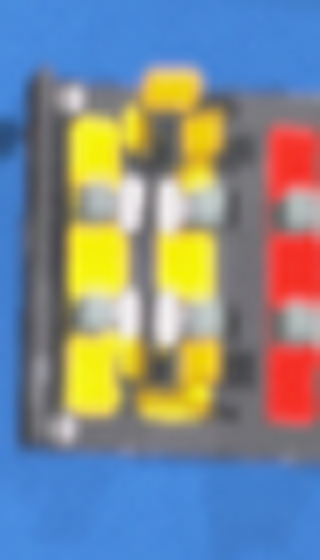

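```bash
python3 - <<'E'
from h import *
t=load("top");print(onz(t,398.06,206.9,.026))
# cover in hand as seen by side & top: where the held cover is
for n in("side","top"):
    crop(load(n,"i"),*((240,80,340,165) if n=="side" else (330,150,430,230)),6,"i_"+n+"c")
E
```

```text
[ 0.54606991 -0.2095207   0.026     ]
```

View pics/i_sidec.png

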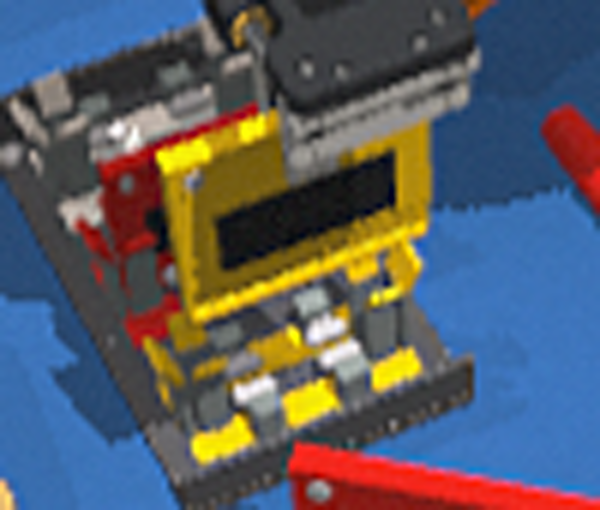

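View pics/i_topc.png

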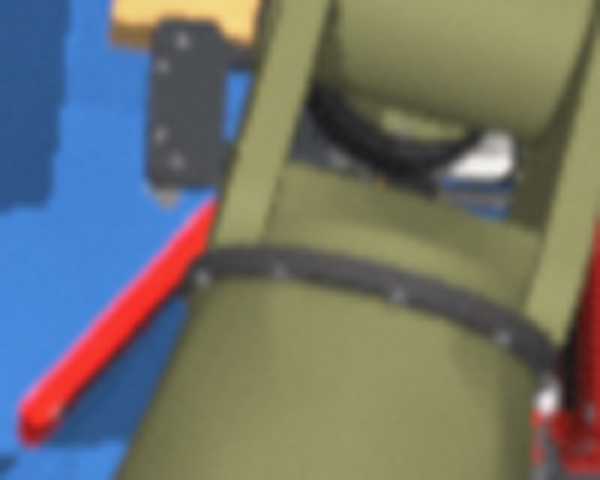

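```bash
python3 - <<'E'
from h import *
w=load("wrist","i")
m=cv2.inRange(cv2.cvtColor(w["color"],cv2.COLOR_RGB2HSV),(20,150,80),(35,255,255))
for r in(136,140,146,150,180,210,345,350,352,354):
    x=np.where(m[r,280:360])[0]+280; print(r,(x.min(),x.max()) if len(x) else None)
for v in(145.5,351.5): print(onz(w,319.5,v,.2864+.030))
E
```

```text
136 (np.int64(317), np.int64(321))
140 (np.int64(312), np.int64(326))
146 (np.int64(309), np.int64(329))
150 (np.int64(309), np.int64(329))
180 (np.int64(309), np.int64(329))
210 (np.int64(310), np.int64(329))
345 (np.int64(311), np.int64(328))
350 (np.int64(311), np.int64(328))
352 (np.int64(343), np.int64(359))
354 (np.int64(341), np.int64(359))
[ 0.51624245 -0.11719373  0.3164    ]
[ 0.62409309 -0.12157775  0.3164    ]
```

```bash
python3 g.py .546 -.2102 .18 3.1176
```

```text
t 8.83 p [ 0.5701 -0.1188  0.2872] rpy [-3.1391e+00 -2.2000e-03  3.1016e+00] q [-0.27  0.33  1.3  -0.    1.52 -1.8 ] F [-0.4 -0.4 -0.9] w 0.0097
mm [ 20.2 -92.  107.4] NORM [-0.0016 -0.0014 -0.0102  0.0403 -0.1841  0.2149]
```

>>> servo_tool(moves=[[[-0.0016,-0.0014,-0.005,0.01,-0.03,0,1],[-0.0016,-0.0014,-0.01,0.02,-0.08,0,1],[-0.0016,-0.0014,-0.01,0.04,-0.13,0,1],[-0.0016,-0.0014,-0.01,0.04,-0.17,0.02,1],[-0.0016,-0.0014,-0.01,0.04,-0.184,0.06,1],[-0.0016,-0.0014,-0.01,0.04,-0.184,0.11,1],[-0.0016,-0.0014,-0.01,0.04,-0.184,0.16,1],[-0.0016,-0.0014,-0.01,0.04,-0.184,0.2,1],[-0.0016,-0.0014,-0.01,0.04,-0.184,0.215,1],[-0.0016,-0.0014,-0.01,0.04,-0.184,0.215,1],[-0.0016,-0.0014,-0.01,0.04,-0.184,0.215,1]]])

```text
time_s: 9.75
ee_pos: [0.5467, -0.2098, 0.1808]
eef_rot: [-3.141, 0.001, 3.118]
force: [-0.6, -0.3, -1.0]
grip_width: 0.0094
```

```bash
python3 g.py .546 -.2102 .11 3.1176;  python3 - <<'E'
from station import camera
import cv2,numpy as np
from h import *
for n in("wrist","side"):
    c=camera(n); np.savez(f"pics/j_{n}.npz",**c); cv2.imwrite(f"pics/j_{n}.png",c["color"][...,::-1])
crop(load("side","j"),235,70,335,165,6,"j_sc")
E
```

```text
t 9.75 p [ 0.5467 -0.2098  0.1808] rpy [-3.1413e+00  7.0000e-04  3.1181e+00] q [-0.43  0.4   1.45 -0.    1.3  -1.98] F [-0.6 -0.3 -1. ] w 0.0094
mm [ 0.7 -0.4 70.8] NORM [-0.0002  0.0004  0.0003  0.0014 -0.0008  0.1417]
```

View pics/j_sc.png

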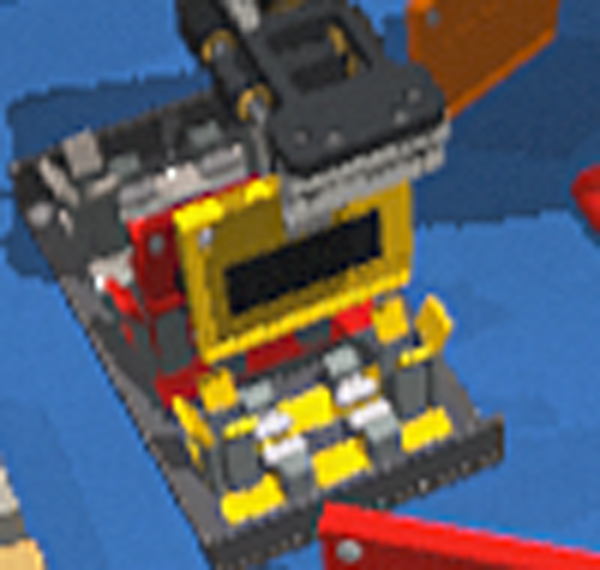

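View pics/j_wrist.png

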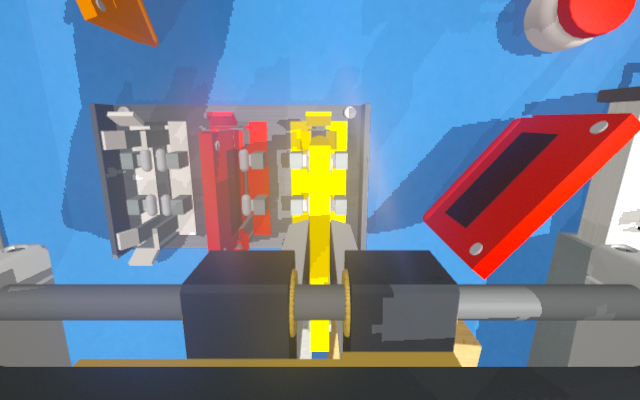

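>>> servo_tool(moves=[[[0,0,0,0.001,-0.001,0.02,1],[0,0,0,0.001,-0.001,0.04,1],[0,0,0,0.001,-0.001,0.06,1],[0,0,0,0.001,-0.001,0.08,1],[0,0,0,0.001,-0.001,0.1,1],[0,0,0,0.001,-0.001,0.12,1],[0,0,0,0.001,-0.001,0.14,1],[0,0,0,0.001,-0.001,0.155,1],[0,0,0,0.001,-0.001,0.16,1],[0,0,0,0.001,-0.001,0.16,1]]])

```text
time_s: 10.68
ee_pos: [0.5463, -0.2106, 0.1008]
eef_rot: [-3.141, 0.001, 3.118]
force: [-0.8, -0.6, -1.1]
grip_width: 0.0098
```

```bash
python3 g.py .546 -.2102 .0818 3.1176;  python3 - <<'E'
from station import camera
import cv2,numpy as np
from h import *
for n in("wrist","side"):
    c=camera(n); np.savez(f"pics/k_{n}.npz",**c); cv2.imwrite(f"pics/k_{n}.png",c["color"][...,::-1])
crop(load("side","k"),235,70,335,165,6,"k_sc")
E
```

```text
t 10.68 p [ 0.5463 -0.2106  0.1008] rpy [-3.1411e+00  1.1000e-03  3.1177e+00] q [-0.43  0.48  1.53 -0.    1.13 -1.98] F [-0.8 -0.6 -1.1] w 0.0098
mm [ 0.3  0.4 19. ] NORM [-0.0003  0.0007  0.0001  0.0006  0.0009  0.038 ]
```

View pics/k_sc.png

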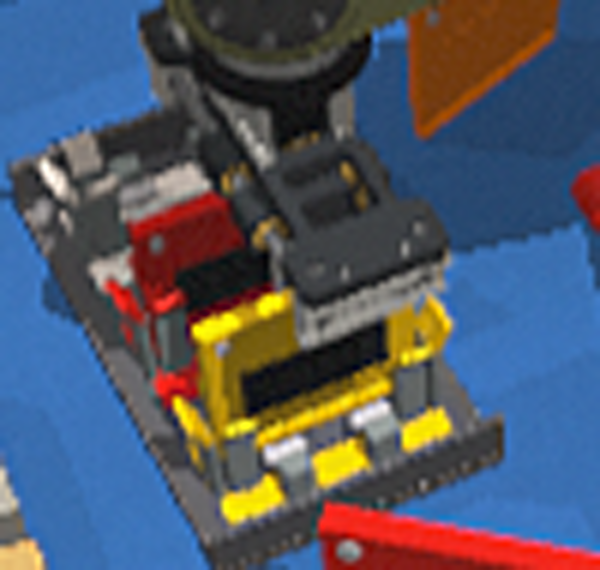

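>>> servo_tool(moves=[[[0,0,0,0,0,0.004,1],[0,0,0,0,0,0.008,1],[0,0,0,0,0,0.012,1],[0,0,0,0,0,0.014,1],[0,0,0,0,0,0.016,1]]], squeeze=58)

```text
time_s: 11.2
ee_pos: [0.5476, -0.2112, 0.0958]
eef_rot: [-3.139, 0.006, 3.118]
force: [-2.3, 1.1, 14.3]
grip_width: 0.0096
```

>>> servo_tool(moves=[[[0,0,0,0,0,0.007,1],[0,0,0,0,0,0.01,1],[0,0,0,0,0,0.014,1],[0,0,0,0,0,0.018,1],[0,0,0,0,0,0.022,1],[0,0,0,0,0,0.026,1],[0,0,0,0,0,0.028,1],[0,0,0,0,0,0.028,1]]])

```text
time_s: 11.87
ee_pos: [0.5481, -0.2114, 0.0841]
eef_rot: [-3.139, 0.007, 3.118]
force: [-6.4, 4.7, 23.6]
grip_width: 0.0095
```

```bash
python3 g.py .546 -.2102 .0818 3.1176
```

```text
t 11.87 p [ 0.5481 -0.2114  0.0841] rpy [-3.1386  0.007   3.1178] q [-0.43  0.5   1.54  0.    1.09 -1.98] F [-6.4  4.7 23.6] w 0.0095
mm [2.2 1.1 2.3] NORM [-0.0019  0.0045  0.0001  0.0043  0.0023  0.0045]
```

```bash
python3 - <<'E'
from station import camera
import cv2,numpy as np
from h import *
for n in("wrist","side"):
    c=camera(n); np.savez(f"pics/l_{n}.npz",**c); cv2.imwrite(f"pics/l_{n}.png",c["color"][...,::-1])
crop(load("side","l"),235,90,325,165,8,"l_sc")
s=load("side","l")
c0=np.array([.546,-.2102,0]);u=np.array([np.cos(.024),-np.sin(.024),0])
for z in(.112,.114,.118,.126): print(z,((proj(s,[c0+u*.055+[0,0,z],c0-u*.055+[0,0,z]])-[235,90]+.5)*8).round(0).tolist())
E
```

```text
0.112 [[275.0, 315.0], [554.0, 202.0]]
0.114 [[274.0, 311.0], [553.0, 198.0]]
0.118 [[273.0, 304.0], [553.0, 191.0]]
0.126 [[271.0, 290.0], [552.0, 176.0]]
```

View pics/l_sc.png

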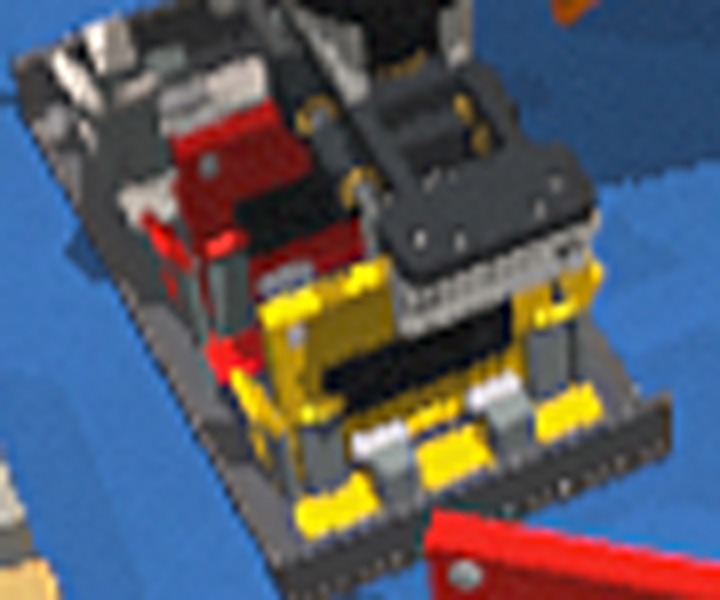

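View pics/l_wrist.png

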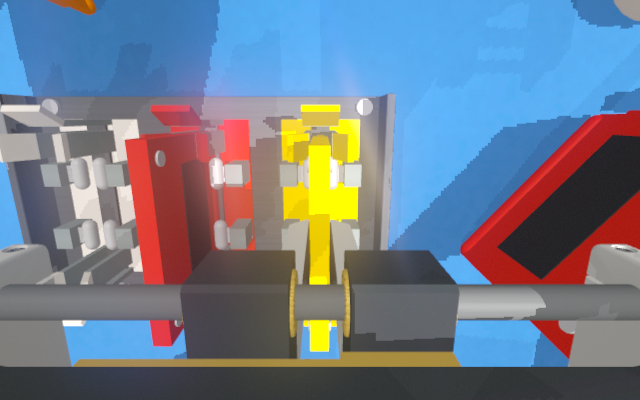

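>>> servo_tool(moves=[[[-0.002,0.0045,0,0.004,0.002,0.003,1],[-0.002,0.0045,0,0.004,0.002,0.006,1],[-0.002,0.0045,0,0.004,0.002,0.008,1],[-0.002,0.0045,0,0.004,0.002,0.008,1]]])

```text
time_s: 12.3
ee_pos: [0.5473, -0.211, 0.084]
eef_rot: [-3.14, 0.004, 3.118]
force: [-10.8, 5.3, 34.8]
grip_width: 0.0091
```

>>> servo_tool(moves=[[[0,0,0,0,0,0,1],[0,0,0,0,0,-0.001,1],[0,0,0,0,0,0,0.6],[0,0,0,0,0,0,0.55],[0,0,0,0,0,0,0.55],[0,0,0,0,0,-0.02,0.55],[0,0,0,0,0,-0.07,0.55],[0,0,0,0,0,-0.14,0.55],[0,0,0,0,0,-0.2,0.55],[0,0,0,0,0,-0.26,0.55],[0,0,0,0,0,-0.3,0.55],[0,0,0,0,0,-0.3,0.55]]])

```text
time_s: 13.3
ee_pos: [0.5479, -0.2113, 0.2395]
eef_rot: [-3.137, 0.011, 3.118]
force: [-1.1, -0.7, 0.2]
grip_width: 0.0426
```

```bash
python3 g.py .56 -.09 .28 3.1176; python3 - <<'E'
from station import camera
import cv2,numpy as np
from h import *
for n in("wrist","side"):
    c=camera(n); np.savez(f"pics/m_{n}.npz",**c); cv2.imwrite(f"pics/m_{n}.png",c["color"][...,::-1])
E
```

```text
t 13.3 p [ 0.5479 -0.2113  0.2395] rpy [-3.1367  0.0108  3.1179] q [-0.43  0.35  1.37 -0.    1.41 -1.98] F [-1.1 -0.7  0.2] w 0.0426
mm [ -9.7 121.3 -41. ] NORM [-3.100e-03  6.900e-03  2.000e-04 -1.940e-02  2.426e-01 -8.190e-02]
```

View pics/m_wrist.png

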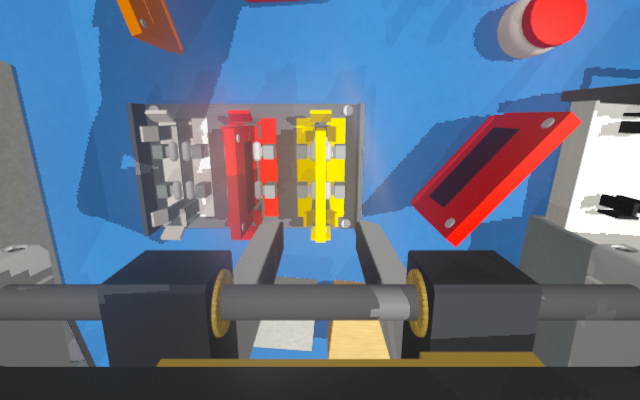

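>>> servo_tool(moves=[[[0,0,0,0,0,-0.08,0.55],[0,0,0,0.05,0.08,-0.1,0.55],[0,0,0,0.1,0.16,-0.1,0.55],[0,0,0,0.17,0.24,-0.1,0.55],[0,0,0,0.24,0.32,-0.1,0.55],[0,0,0,0.3,0.4,-0.1,0.55],[0,0,0,0.3,0.4,-0.1,0.55],[0,0,0,0.3,0.4,-0.1,0.55]]])

```text
time_s: 14.07
ee_pos: [0.3981, -0.0037, 0.2829]
eef_rot: [-3.14, 0.004, 3.121]
force: [0.3, -0.3, 0.1]
grip_width: 0.0424
```

```bash
python3 - <<'E'
from station import camera
import cv2,numpy as np
from h import *
for n in("top","side"):
    c=camera(n); np.savez(f"pics/n_{n}.npz",**c); cv2.imwrite(f"pics/n_{n}.png",c["color"][...,::-1])
crop(load("side","n"),235,70,335,165,6,"n_sc");crop(load("top","n"),340,160,480,250,5,"n_tc")
E
```

```text
(no output)
```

View pics/n_sc.png

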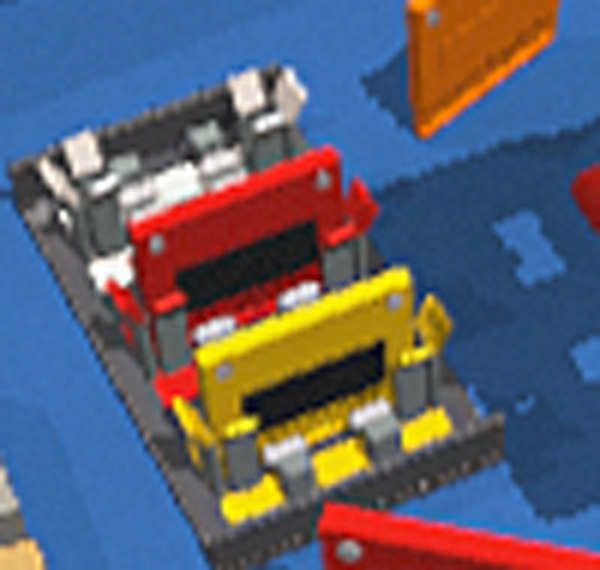

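View pics/n_tc.png

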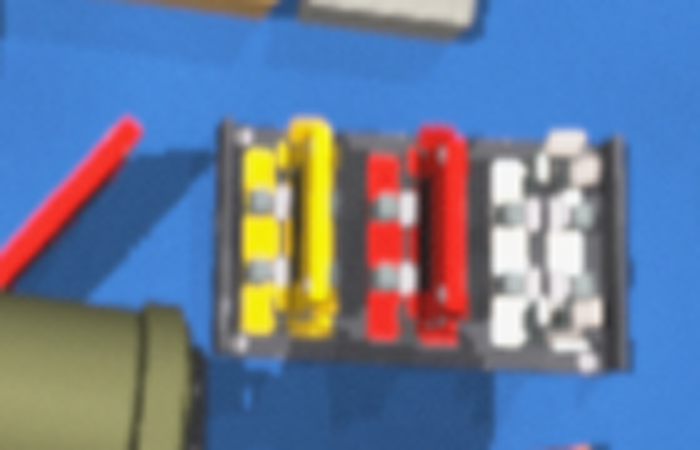

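View pics/n_side.png

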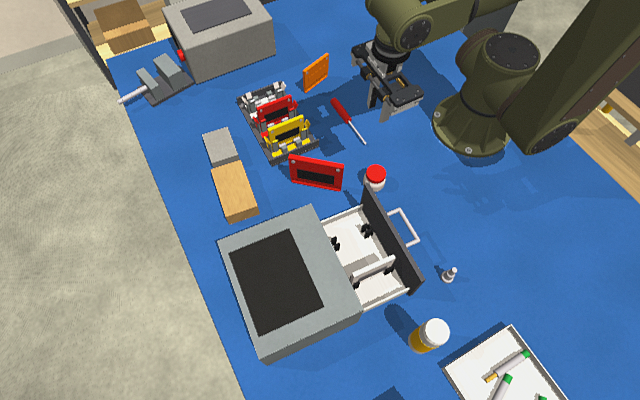

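```bash
python3 -c "
from station import hand_in
print(hand_in())"
```

```text
the job is handed in; nothing more can be done
None
```

I pulled the drawer open by its handle (about 0.142 m), lifted out the yellow cover, and pushed it down into the yellow-marked slot. I then let go, drew the arm clear and handed the job in at about 14.2 s.

- **Fully home:** The foot met the rollers at the expected height with 14 N. The tool then dropped 12 mm and stayed at the same height when I pushed up to 35 N, so the cover is on the slot floor. In the last side picture its top edge sits the same height above its guide lips as the seated red cover's does, to about 1 mm; unseated, it would stand 14 mm higher.
- **Disagreement:** The tool stopped about 2 mm higher than I had worked out for a seated cover. I put this down to the cover slipping in the grip during the push, because the height did not change under more force. I had no direct reading of the spring clips.
- **Rest of the bench:** In the last pictures the white cover stands in the drawer and the red cover is in its slot. The big red and the orange look-alikes, the jar, can, boxes, nozzle holder and screwdriver appear where they were. The robot was touching nothing.

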